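Load a flat tin into the bench tin closer

TASK

Close this tin of dried peel: swing the black-handled press arch of the bench closer up out of the way, slide the flat tin along the dark steel deck, without lifting it off, until it drops flat into the shallow nest, then bring the arch back fully down over it and let go. Leave the jar, the fruit bowl and the stack of pouches where they are.

Things in the scene. Friction and masses are not known exactly. Their poses are not given: they have to be found in the camera images.
- closer: Fixed bench tin closer, white base, dark steel deck. Origin on the table under the nest's centre, z up. All positions below are in its frame, in mm. Deck surface z = 30, x -115 to 75, y -300 to 120; a tin slides on it towards +y into the nest. Two hinge posts at x = -78 and 78, y 70 to 100, top z = 70
- nest (a point): Centre of the nest's floor, at (0, 0, 23) mm of the closer, with the closer's axes. The nest is a shallow pocket in the dark deck, with a white floor, x -51 to 53, y -65 to 65, 7 mm deep
- fence (a point): Middle of the fence's face, on the deck, at (51, -180, 30) mm of the closer, with its axes. The fence is a steel strip along the deck's +x side, 14 mm high; its face is at x = 51 from y = -300 to -69, then at 53, level with the nest's wall, to y = 65. A tin squared against it and slid along it towards +y enters the nest
- arch (a joint): Angle of the press arch, rad: 0 = fully down (stop), 1.7 = thrown right back. Hinge along x through y = 85, z = 55 mm. Two thin arms at x = -66 and 66, a handle bar across the free end, and a black press pad (70 x 60 mm) half-way, 1.5 mm above a seated tin when down; an unseated tin blocks it. A stiff hinge: it stays where it is left; moving it takes up to 4 N at the handle
- handle (a point): Middle of the arch's round black handle bar, 14 mm thick, 132 mm long along the closer's x. At joint 0 it lies at y = -85, z = 75 mm (45 above the deck). Its centre swings on a radius of 171 mm about the hinge, at an angle of (joint + 0.117 rad) above the level: up and towards +y as the arch opens
- tin_center (a point): Centre (half-way up) of the closed flat aluminium tin: 96 mm (its x) by 124 mm (its y) by 18 mm high, about 0.3 kg. It starts on the deck on the -y side of the nest, clear of the fence and somewhat turned (up to 0.25 rad) from the closer's axes. On the deck its centre is at z = 39 mm, seated in the nest at z = 32 mm, its top then 11 mm proud of the deck
- jar: Bystander: jar with a brass cap, 68 mm across, 100 mm high, on the table beyond the fence (+x side); origin at the centre of its underside
- bowl: Bystander: white bowl with three citrus fruits, 116 mm across, 57 mm high, on the table beyond the fence (+x side); origin at the centre of its underside
- pouches: Bystander: stack of paper pouches, 150 x 100 x 35 mm, on the table off the deck's -y end; origin at the centre of its underside
There are look-alikes about, which are no part of the job. Of the things that look like the part that bears tin_center, the middle-sized one is meant.

How it is judged (in metres and radians):
On the way, in this order (a step that is already met when the one before it is completed fails the run):
1. the press arch is swung up, past 1.1 rad (value of joint arch above 1.1 rad), for 0.2 s.
2. the tin lies flat on the floor of the nest (z of tin_center in the frame of nest below 0.0115 m and angle between tin_center's own z axis and vertical below 0.03 rad and horizontal distance between tin_center and nest below 0.008 m), for 0.2 s.
At the end, for the whole second after the job is handed in: The tin lies flat in the nest (its centre less than 11.5 mm above the nest's floor, within 8 mm of the nest's centre, tilted less than 0.03 rad) and the arch is fully down (joint below 0.06 rad) (all of step 2 and value of joint arch below 0.06 rad); the robot touches nothing.
It fails at once if the tin is lifted off the deck (centre more than 30 mm above the deck's surface) (z of tin_center in the frame of nest above 0.037 m).
It fails at once if a bystander is moved by more than 30 mm (distance of any of jar, bowl, pouches from where it was at the start of the episode above 0.03 m).
It also fails if it takes over 72 s, if anything falls off the work surface, if the arm or the gripper's body presses on something with over 40 N, if the wrist force passes 120 N, or if a joint passes its speed limit or range.

ROBOT

A 6-joint arm with a two-finger parallel gripper is mounted at the origin on the work surface. World frame = base frame: x ahead of the robot, y to its left, z up, the work surface at z = 0. Lengths are in m, angles in degrees, forces in N, time in s.
With the tool pointing down it reaches from about 0.375 to 0.9 m from the base axis. Payload 3.1 kg.
Tool frame: the origin (TCP) lies at the very end of the fingers, on their centre line; the grasp point (between the pads) lies 19 mm behind it; z points along the fingers, y is the line along which they close (so a half turn about z gives the same grasp; the last joint's range is limited). The gripper opens to 87 mm and grips with 3 to 60 N. Pads are 19 mm wide; open, the fingers measure 117 mm over their backs; the gripper's body (75 mm by 190 mm) begins 51 mm behind the grasp point.
Start: joints at [56.35, 30.224, 82.088, -0, 67.689, -10.227], TCP at [0.248, 0.573, 0.223] pointing down, gripper open.
Joint ranges: [-176.69, 176.69], [-43.24, 126.21], [12.49, 139.97], [-82, 262], [0, 151.66], [-163.58, 163.58]. Speed limits (degrees/s): [159.86, 159.86, 180, 180, 180, 180].

INTERFACE

Orientations are given as a 3x3 rotation matrix whose columns are the frame's x, y, z axes.
In Python, from rig import bot gives the robot as it stands.
- The arm moves only by the tool move_arm, never from a script. Its argument "increments" is a list of rows, each an object with "xyz": the shift along the tool's x, y, z in mm, a list of three; "roll": the turn about the tool's z in rad; "grip": the opening in per cent of the stroke, from 0 (shut) to 100 (fully open). A call has 1 to 5 rows; each row shifts and turns the commanded pose from where the row before left it, along the tool's axes as they then stand; what a row does not reach is not made up. A row lasts 1/12 s, in which the tool goes at most 41.7 mm and 7.16 degrees, less where a joint would pass 70% of its speed; a pose out of reach is approached as far as the arm can. A call is refused whole if a number of a shift passes 41.7 or a number of a turn 0.125, either way. A call with a gripper value outside its range is refused whole. The fingers move at their own pace and stop on an object; the grip force is fixed at half the most. Time passes only in rows, so rows that do not move let the fingers close. It gives the time, the measured TCP pose, the force, the opening and the grip force at its end, in the units of the state.
- bot.read_state(): the state, without advancing time (a new reading comes with each control period).
- bot.capture(name): name is "scene" or "side" or "wrist"; returns (picture, depth): 384x512x3 uint8, red, green, blue; 384x512 float32, m along the optical axis (not along the pixel's ray), 0 where there is no reading.
- bot.camera_model(name): a dict with "intrinsics" (3x3 intrinsics, pixels), "rvec" (rotation vector, rad) and "tvec" (3), from world to camera coordinates, as OpenCV has them; the wrist camera has in their place "tool_from_camera" (4x4, takes a point from camera to tool coordinates, whose origin is the TCP and whose axes are the flange's). Camera axes: x right, y down, z forward; pixel columns grow to the right and rows downward; lengths in m; the calibration is good to about 2 mm. A picture is of the moment at which its call begins: read the wrist's pose just before it. camera_model takes no time and is no camera call.
- bot.hand_in(): hands the job in; it is judged then, once.
Trained networks look in the newest picture that a camera, given by its name, has taken for a name from the list of things; names that differ only in an ending like _2 or _b are one class to them, and where a whole thing is asked for, a point or a joint stands for the part that bears it (a point fixed in the world has none). Each returns a list of dicts, best first, with "conf" (0 to 1); they miss things now and then, are a little off and sometimes report something else, mostly with a low value. They report only what shows in the picture. A call takes as long as a camera call. They do not tell look-alikes from the thing itself.
- bot.spot_in(label, camera): "at" ([x, y, z] in m, in the coordinates of the camera as it stood for that picture, good to about 4 mm: the middle of the surface that is visible of it).
- bot.trace(label, camera): "mask" (384x512 bool, what is visible of it).
The state is a dict: "time_s": time; "joint_positions": joint angles; "qvel": joint speeds; "tau": joint torques, N m; "position": TCP position; "tcp_rot": TCP orientation; "force": force on the tool from outside, world axes, zero at the start; "moment": the same for the moment, N m; "opening": opening from 0.0 (shut) to 1.0 (fully open); "grasp_force": force on a finger pad.
Only numpy, scipy, OpenCV 4.12 (cv2) and the standard library are available. Lean on these libraries where they do the work, as an engineer would, in place of code of your own. Each camera call takes 0.05 s, during which the arm holds its last target. There are 200 camera calls.

## Working session

There is one attempt and no reset: what is moved stays moved. The work goes in short steps, Python scripts to look and compute and a tool call to move; the robot and the scene stay as the last step left them, time stands still between calls to the robot, and variables do not carry over. Pictures are saved under pics/ and viewed, at most 10 in all, crops included, and the job is handed in when it is done.

Besides the shell and the picture viewer there is one more tool, called after ">>>" by a JSON object that holds its "fn" and its "kwargs". move_arm: Moves the arm, as the interface text tells. Its arguments: {"type":"object","properties":{"increments":{"type":"array"}},"required":["increments"]}

```bash
mkdir -p pics
cat > h.py <<'E'
import numpy as np, cv2
from rig import bot
def w2c(n):
    m=bot.camera_model(n); K=np.array(m["intrinsics"]); 
    if "rvec" in m:
        R=cv2.Rodrigues(np.array(m["rvec"],float))[0]; t=np.array(m["tvec"],float).ravel(); return K,R.T,-R.T@t
    s=bot.read_state(); T=np.array(m["tool_from_camera"]); R=np.array(s["tcp_rot"]); p=np.array(s["position"])
    return K,R@T[:3,:3],R@T[:3,3]+p
def cap(n):
    K,R,o=w2c(n); im,d=bot.capture(n)
    v,u=np.mgrid[:384,:512]
    c=np.stack([(u-K[0,2])/K[0,0]*d,(v-K[1,2])/K[1,1]*d,d],-1)
    P=c@R.T+o; P[d==0]=np.nan
    return im,P,(K,R,o)
E
cat > a.py <<'E'
from h import *
s=bot.read_state(); print(s["time_s"],np.round(s["tcp_rot"],3).tolist())
ims=[]
for n in ["scene","side"]:
    im,P,(K,R,o)=cap(n); ims.append(im); np.save(n+"P.npy",P)
    print(n,"cam at",o.round(3))
    for l in ["closer","tin_center","handle","jar","bowl","pouches"]:
        for r in bot.spot_in(l,n)[:4]:
            print(l,round(r["conf"],2),(R@np.array(r["at"])+o).round(3))
    for i,r in enumerate(bot.trace("tin_center",n)[:4]):
        m=r["mask"]; q=P[m]; q=q[~np.isnan(q[:,0])]; z=np.median(q[:,2]); q=q[abs(q[:,2]-z)<.006]
        print("tin mask",r["conf"],m.sum(),np.round(z,3),cv2.minAreaRect((q[:,:2]*1000).astype(np.float32)))
cv2.imwrite("pics/a0.png",ims[0][:,:,::-1]);cv2.imwrite("pics/a1.png",ims[1][:,:,::-1])
E
python3 a.py
```

```text
0.0 [[-0.918, 0.398, -0.001], [0.398, 0.918, -0.002], [0.0, -0.002, -1.0]]
scene cam at [ 1.251 -0.025  0.618]
closer 0.57 [0.539 0.032 0.034]
closer 0.44 [ 0.481 -0.084  0.047]
closer 0.25 [0.525 0.084 0.069]
tin_center 0.98 [ 0.787 -0.345  0.027]
tin_center 0.94 [ 0.315 -0.185  0.012]
tin_center 0.57 [ 0.48  -0.083  0.048]
handle 0.96 [0.527 0.09  0.074]
jar 0.97 [0.727 0.103 0.071]
bowl 0.67 [ 0.706 -0.115  0.046]
pouches 0.58 [ 0.513 -0.305  0.033]
tin mask 0.89 1224 0.048 ((465.6914367675781, -84.51953125), (97.50560760498047, 123.9339828491211), 5.3065104484558105)
tin mask 0.74 4458 0.024 ((771.0455932617188, -351.01885986328125), (165.65892028808594, 128.87252807617188), 67.43334197998047)
side cam at [0.267 0.614 0.961]
closer 0.69 [0.502 0.081 0.026]
closer 0.65 [0.517 0.093 0.07 ]
tin_center 0.95 [ 0.759 -0.339  0.023]
tin_center 0.87 [ 0.456 -0.08   0.041]
tin_center 0.85 [ 0.3   -0.184  0.011]
handle 0.62 [0.509 0.091 0.067]
jar 0.73 [0.692 0.123 0.075]
bowl 0.79 [ 0.688 -0.107  0.041]
pouches 0.69 [ 0.486 -0.298  0.032]
tin mask 0.95 2019 0.022 ((769.1331176757812, -352.0882568359375), (168.14662170410156, 133.5255126953125), 68.0348892211914)
tin mask 0.84 1630 0.047 ((461.7339172363281, -85.94979858398438), (95.7747802734375, 127.00593566894531), 4.48411226272583)
tin mask 0.84 1015 0.012 ((299.5357971191406, -189.8369140625), (95.06980895996094, 79.37517547607422), 12.957991600036621)
```

View pics/a0.png

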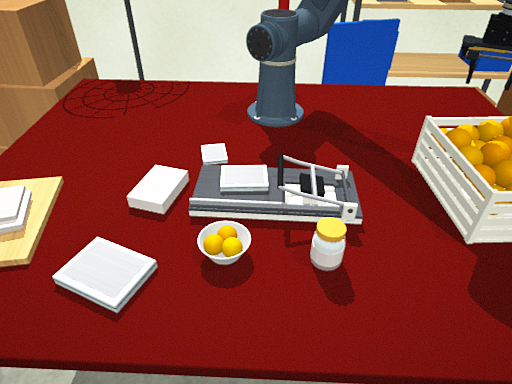

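View pics/a1.png

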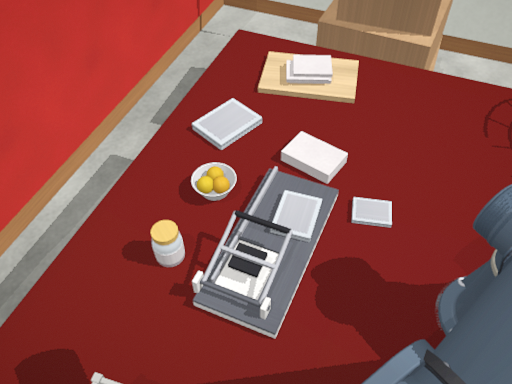

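The pictures show the closer mid-table with the arch down. The middle-sized tin lies on its deck (scene px 245,178; side px 297,213). The large and small look-alikes lie on the table, and the pouches are off the −y end. Next I fit the closer's pose from the dark deck.

```bash
cat > b.py <<'E'
from h import *
Q=[]
for n,f in [("scene","pics/a0.png"),("side","pics/a1.png")]:
    P=np.load(n+"P.npy"); im=cv2.imread(f).astype(int)
    sel=(im.max(2)<110)&(im.max(2)-im.min(2)<30)&(abs(P[...,2]-.030)<.007)&(P[...,0]>.3)&(P[...,0]<.68)&(P[...,1]>-.3)&(P[...,1]<.25)
    m=sel.astype(np.uint8); m=cv2.morphologyEx(m,cv2.MORPH_OPEN,np.ones((2,2),np.uint8))
    k,l,st,_=cv2.connectedComponentsWithStats(m)
    q=np.concatenate([P[l==i] for i in range(1,k) if st[i,4]>40])
    print(n,len(q),np.median(q[:,2]),cv2.minAreaRect((q[:,:2]*1000).astype(np.float32)))
    box=cv2.boxPoints(cv2.minAreaRect((q[:,:2]*1000).astype(np.float32))); print(box.round(0).tolist())
    # handle: dark points high
    h=(im.max(2)<60)&(P[...,2]>.06)&(P[...,2]<.1)&(abs(P[...,0]-.5)<.15)&(abs(P[...,1])<.2)
    hp=P[h]; print("bar",h.sum(),hp.mean(0).round(3),cv2.minAreaRect((hp[:,:2]*1000).astype(np.float32)))
    w=(im.min(2)>120)&(P[...,2]>.055)&(P[...,2]<.08)&(P[...,1]>.12)&(P[...,1]<.3)&(abs(P[...,0]-.5)<.2)
    k,l,st,_=cv2.connectedComponentsWithStats(w.astype(np.uint8))
    for i in range(1,k):
        if st[i,4]>8: print("post",st[i,4],P[l==i].mean(0).round(3))
E
python3 b.py
```

```text
scene 1033 nan ((608.0660400390625, 12.468505859375), (189.54608154296875, 404.91943359375), 17.713577270507812)
[[456.0, 176.0], [579.0, -209.0], [760.0, -152.0], [637.0, 234.0]]
bar 313 [0.523 0.087 0.069] ((518.9591064453125, 88.70319366455078), (59.75686264038086, 70.05690002441406), 89.15328979492188)
post 143 [0.449 0.161 0.065]
post 171 [0.594 0.159 0.066]
side 620 nan ((549.7680053710938, 42.56398010253906), (134.25521850585938, 340.7733459472656), 14.104312896728516)
[[443.0, 191.0], [526.0, -139.0], [656.0, -106.0], [573.0, 224.0]]
bar 205 [0.512 0.084 0.069] ((519.749755859375, 65.04402160644531), (103.40692901611328, 109.01277923583984), 0.055198997259140015)
post 125 [0.686 0.132 0.069]
post 213 [0.587 0.159 0.064]
post 228 [0.444 0.16  0.065]
```

```bash
cat > c.py <<'E'
from h import *
out=[]
for n,f in [("scene","pics/a0.png"),("side","pics/a1.png")]:
    P=np.load(n+"P.npy"); im=cv2.imread(f)
    # plane z=.03 ortho warp: world -> pixel
    m=bot.camera_model(n)
    ys,xs=np.mgrid[0:500,0:300] # rows: y from .25 down, 1mm ; cols: x .38..
    W=np.stack([xs*.001+.38,.25-ys*.001,np.full(xs.shape,.03)],-1).reshape(-1,3)
    p,_=cv2.projectPoints(W,np.array(m["rvec"],float),np.array(m["tvec"],float),np.array(m["intrinsics"]),None)
    p=p.reshape(500,300,2).astype(np.float32)
    out.append(cv2.remap(im,p[...,0],p[...,1],cv2.INTER_LINEAR))
o=np.hstack(out)
for i in range(0,500,50): cv2.putText(o,str(250-i),(0,i+4),0,.3,(0,255,255)); 
for i in range(20,600,40): cv2.putText(o,str(380+i%300),(i,495),0,.3,(0,255,255))
cv2.imwrite("pics/c.png",o)
E
python3 c.py
```

```text
(no output)
```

View pics/c.png

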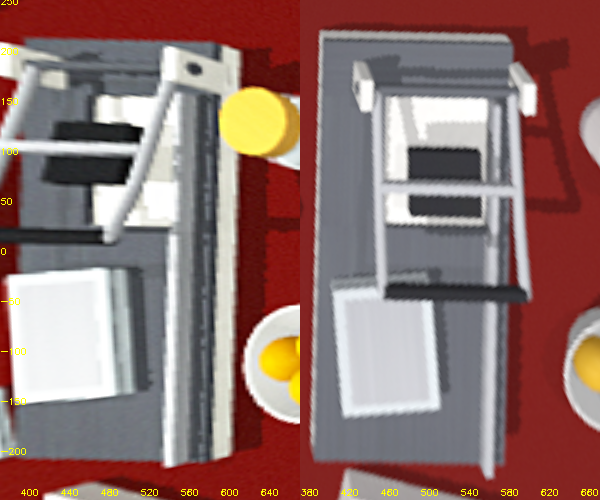

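The orthographic view (1 mm/px) puts the closer's origin near world (0.515, 0.090), turned about −0.02 rad. The tin is at about (0.463, −0.085), turned about +0.09 rad. I'll go above the handle.

>>> {"fn": "move_arm", "kwargs": {"increments": [{"xyz":[0,0,0],"roll":-0.1,"grip":100},{"xyz":[0,0,0],"roll":-0.1,"grip":100},{"xyz":[0,0,0],"roll":-0.1,"grip":100},{"xyz":[0,0,0],"roll":-0.09,"grip":100}]}}

```text
time_s: 1.13
position: [0.2484, 0.5735, 0.2226]
tcp_rot: [[-1.0, 0.014, 0.0], [0.014, 1.0, -0.0], [-0.0, -0.0, -1.0]]
force: [0.5, -0.3, 0.4]
opening: 0.999
grasp_force: 0.0
```

>>> {"fn": "move_arm", "kwargs": {"increments": [{"xyz":[-17,-35,0],"roll":0,"grip":100},{"xyz":[-17,-35,0],"roll":0,"grip":100},{"xyz":[-17,-35,0],"roll":0,"grip":100},{"xyz":[-17,-35,0],"roll":0,"grip":100},{"xyz":[-17,-35,0],"roll":0,"grip":100}]}}

```text
time_s: 1.55
position: [0.3305, 0.3955, 0.2227]
tcp_rot: [[-1.0, 0.018, 0.0], [0.018, 1.0, 0.0], [-0.0, 0.0, -1.0]]
force: [0.5, -0.2, -0.7]
opening: 1.0
grasp_force: 0.0
```

>>> {"fn": "move_arm", "kwargs": {"increments": [{"xyz":[-17,-35,0],"roll":0,"grip":100},{"xyz":[-17,-35,0],"roll":0,"grip":100},{"xyz":[-17,-35,0],"roll":0,"grip":100},{"xyz":[-17,-35,0],"roll":0,"grip":100},{"xyz":[-17,-35,0],"roll":0,"grip":100}]}}

```text
time_s: 1.97
position: [0.4124, 0.2187, 0.2229]
tcp_rot: [[-1.0, 0.019, 0.001], [0.019, 1.0, 0.0], [-0.001, 0.0, -1.0]]
force: [0.8, -0.0, 0.1]
opening: 1.002
grasp_force: 0.0
```

>>> {"fn": "move_arm", "kwargs": {"increments": [{"xyz":[-17,-35,0],"roll":0,"grip":100},{"xyz":[-17,-35,0],"roll":0,"grip":100},{"xyz":[-17,-35,0],"roll":0,"grip":100},{"xyz":[-17,-35,0],"roll":0,"grip":100},{"xyz":[0,0,0],"roll":0,"grip":100}]}}

```text
time_s: 2.38
position: [0.4818, 0.0731, 0.2232]
tcp_rot: [[-1.0, 0.025, 0.006], [0.025, 1.0, -0.003], [-0.006, -0.003, -1.0]]
force: [0.7, -0.7, 0.2]
opening: 1.002
grasp_force: 0.0
```

```bash
cat > d.py <<'E'
from h import *
import sys
im,P,(K,R,o)=cap("wrist"); np.save("wP.npy",P); cv2.imwrite(sys.argv[1],im[:,:,::-1])
s=bot.read_state(); print(s["time_s"],np.round(s["position"],4),"cam",o.round(3),np.round(R[:,2],2))
for l in ["handle","tin_center"]:
    for r in bot.spot_in(l,"wrist")[:3]: print(l,round(r["conf"],2),(R@np.array(r["at"])+o).round(3))
E
python3 d.py pics/d.png
cat >> d.py <<'E'
m=(P[...,2]>.071)&(P[...,2]<.1)&(im.max(2)<70)
q=P[m]; print("bar",m.sum(),q.mean(0) if len(q) else 0)
E
```

```text
2.4333 [0.4795 0.0759 0.2229] cam [0.407 0.077 0.384] [ 0.28 -0.01 -0.96]
handle 0.71 [0.495 0.088 0.074]
tin_center 0.71 [ 0.457 -0.082  0.05 ]
tin_center 0.62 [ 0.334 -0.158  0.015]
```

View pics/d.png

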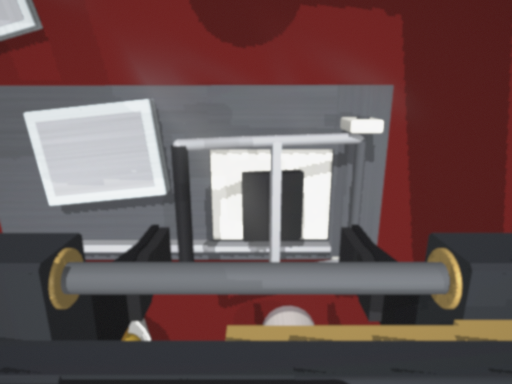

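The wrist view shows the bar (cols 174–190, rows 145–260), the tin (corners 25,113; 150,99; 167,194; 49,206), the pocket (cols 210–333) and the deck's top edge at row 85. I turn these into positions.

```bash
cat > e.py <<'E'
from h import *
K,R,o=w2c("wrist")
def px(u,v,z):
    r=R@np.linalg.inv(K)@np.array([u,v,1.]); return (o+r*(z-o[2])/r[2])[:2].round(4)
print("bar L",px(174,190,.075),"R",px(190,190,.075)," top",px(181,148,.08),px(182,255,.08))
for u,v in [(25,113),(150,99),(167,194),(49,206)]: print("tin",px(u,v,.048))
for u,v in [(5,86),(100,86),(392,86),(378,215)]: print("deck",px(u,v,.03))
for u,v in [(210,150),(332,150),(212,239),(331,239)]: print("floor",px(u,v,.023))
P=np.load("wP.npy"); print(P[190,181],P[150,100],P[100,300],P[160,220])
for u,v in [(100,243),(200,243)]: print("fence top near edge",px(u,v,.044))
E
python3 e.py
```

```text
bar L [0.4878 0.0045] R [0.4881 0.0195]  top [0.4478 0.0153] [0.5521 0.008 ]
tin [ 0.4157 -0.1381]
tin [ 0.4054 -0.0173]
tin [ 0.4992 -0.0097]
tin [ 0.5094 -0.1324]
deck [ 0.39   -0.1644]
deck [ 0.392  -0.0706]
deck [0.3982 0.2179]
deck [0.5333 0.2143]
floor [0.4589 0.0334]
floor [0.4617 0.1626]
floor [0.5608 0.0299]
floor [0.5638 0.1655]
[0.48497043 0.01190533 0.10692491] [nan nan nan] [0.41609288 0.12090147 0.0301732 ] [0.47621864 0.03687224 0.02272206]
fence top near edge [ 0.5536 -0.0878]
fence top near edge [0.556  0.0198]
```

>>> {"fn": "move_arm", "kwargs": {"increments": [{"xyz":[-15,-32,0],"roll":0,"grip":100},{"xyz":[-16,-33,0],"roll":0,"grip":100},{"xyz":[0,0,33],"roll":0,"grip":100},{"xyz":[0,0,33],"roll":0,"grip":100},{"xyz":[0,0,33],"roll":0,"grip":100}]}}

```text
time_s: 2.95
position: [0.507, 0.0148, 0.1232]
tcp_rot: [[-1.0, 0.017, 0.002], [0.017, 1.0, -0.0], [-0.002, 0.0, -1.0]]
force: [0.5, -0.2, -0.1]
opening: 1.0
grasp_force: 0.0
```

>>> {"fn": "move_arm", "kwargs": {"increments": [{"xyz":[0,0,33],"roll":0,"grip":100},{"xyz":[0,0,31],"roll":0,"grip":100},{"xyz":[0,0,0],"roll":0,"grip":100}]}}

```text
time_s: 3.2
position: [0.506, 0.0154, 0.0573]
tcp_rot: [[-1.0, 0.017, -0.003], [0.017, 1.0, 0.001], [0.003, 0.001, -1.0]]
force: [-0.3, 0.5, -0.0]
opening: 1.002
grasp_force: 0.0
```

>>> {"fn": "move_arm", "kwargs": {"increments": [{"xyz":[0,0,0],"roll":0,"grip":0},{"xyz":[0,0,0],"roll":0,"grip":0},{"xyz":[0,0,0],"roll":0,"grip":0},{"xyz":[0,0,0],"roll":0,"grip":0},{"xyz":[0,0,0],"roll":0,"grip":0}]}}

```text
time_s: 3.62
position: [0.5069, 0.014, 0.06]
tcp_rot: [[-1.0, 0.018, 0.001], [0.018, 1.0, -0.0], [-0.001, -0.0, -1.0]]
force: [0.1, 0.2, 0.0]
opening: 0.711
grasp_force: 0.0
```

>>> {"fn": "move_arm", "kwargs": {"increments": [{"xyz":[0,0,0],"roll":0,"grip":0},{"xyz":[0,0,0],"roll":0,"grip":0},{"xyz":[0,0,0],"roll":0,"grip":0},{"xyz":[0,0,0],"roll":0,"grip":0},{"xyz":[0,0,0],"roll":0,"grip":0}]}}

```text
time_s: 4.03
position: [0.507, 0.0117, 0.0596]
tcp_rot: [[-1.0, 0.016, -0.0], [0.016, 1.0, -0.004], [0.0, -0.004, -1.0]]
force: [-1.6, -19.5, -0.7]
opening: 0.328
grasp_force: 9.8
```

>>> {"fn": "move_arm", "kwargs": {"increments": [{"xyz":[0,0,0],"roll":0,"grip":0},{"xyz":[0,0,0],"roll":0,"grip":0},{"xyz":[0,0,0],"roll":0,"grip":0},{"xyz":[0,0,0],"roll":0,"grip":0},{"xyz":[0,0,0],"roll":0,"grip":0}]}}

```text
time_s: 4.45
position: [0.5069, 0.0044, 0.0599]
tcp_rot: [[-1.0, 0.012, -0.001], [0.012, 1.0, -0.013], [0.001, -0.013, -1.0]]
force: [-6.5, -37.1, 1.3]
opening: 0.153
grasp_force: 30.0
```

```bash
python3 -c "
import numpy as np
for j in np.arange(0,1.51,.1):
    a=j+.117; print(round(j,2),(171*(np.cos(.117)-np.cos(a))).round(1),(171*(np.sin(a)-np.sin(.117))).round(1))"
```

```text
0.0 0.0 0.0
0.1 2.8 16.9
0.2 7.4 33.3
0.3 13.5 49.3
0.4 21.2 64.6
0.5 30.4 79.0
0.6 40.9 92.4
0.7 52.8 104.7
0.8 65.8 115.8
0.9 79.9 125.5
1.0 94.9 133.7
1.1 110.6 140.4
1.2 126.9 145.6
1.3 143.6 149.0
1.4 160.6 150.8
1.5 177.7 150.9
```

>>> {"fn": "move_arm", "kwargs": {"increments": [{"xyz":[0,-10,0],"roll":0,"grip":0},{"xyz":[0,2.8,-17],"roll":0,"grip":0},{"xyz":[0,4.6,-16.4],"roll":0,"grip":0},{"xyz":[0,0,0],"roll":0,"grip":0}]}}

```text
time_s: 4.78
position: [0.5069, 0.0114, 0.0943]
tcp_rot: [[-1.0, 0.019, 0.001], [0.019, 1.0, 0.0], [-0.001, 0.0, -1.0]]
force: [-0.5, 0.6, -0.9]
opening: 0.149
grasp_force: 30.0
```

>>> {"fn": "move_arm", "kwargs": {"increments": [{"xyz":[0,6.1,-16],"roll":0,"grip":0},{"xyz":[0,7.7,-15.3],"roll":0,"grip":0},{"xyz":[0,9.2,-14.4],"roll":0,"grip":0},{"xyz":[0,10.5,-13.4],"roll":0,"grip":0},{"xyz":[0,11.9,-12.3],"roll":0,"grip":0}]}}

```text
time_s: 5.2
position: [0.5078, 0.0531, 0.1649]
tcp_rot: [[-1.0, 0.016, -0.0], [0.016, 1.0, -0.007], [0.0, -0.007, -1.0]]
force: [-1.9, -10.8, 3.4]
opening: 0.151
grasp_force: 30.0
```

>>> {"fn": "move_arm", "kwargs": {"increments": [{"xyz":[0,13,-11.1],"roll":0,"grip":0},{"xyz":[0,14.1,-9.7],"roll":0,"grip":0},{"xyz":[0,15,-8.2],"roll":0,"grip":0},{"xyz":[0,15.7,-6.7],"roll":0,"grip":0},{"xyz":[0,0,0],"roll":0,"grip":0}]}}

```text
time_s: 5.62
position: [0.5094, 0.1131, 0.2032]
tcp_rot: [[-1.0, 0.015, 0.003], [0.015, 1.0, -0.005], [-0.003, -0.005, -1.0]]
force: [-4.8, -7.4, 18.7]
opening: 0.152
grasp_force: 30.0
```

>>> {"fn": "move_arm", "kwargs": {"increments": [{"xyz":[0,16.3,-5.2],"roll":0,"grip":0},{"xyz":[0,16.7,-3.4],"roll":0,"grip":0},{"xyz":[0,17,-1.8],"roll":0,"grip":0},{"xyz":[0,0,0],"roll":0,"grip":0},{"xyz":[0,0,0],"roll":0,"grip":0}]}}

```text
time_s: 6.03
position: [0.5105, 0.165, 0.212]
tcp_rot: [[-1.0, 0.017, 0.003], [0.017, 1.0, 0.001], [-0.003, 0.001, -1.0]]
force: [-2.2, 0.6, 11.6]
opening: 0.151
grasp_force: 30.0
```

>>> {"fn": "move_arm", "kwargs": {"increments": [{"xyz":[0,0,0],"roll":0,"grip":50},{"xyz":[0,0,0],"roll":0,"grip":50},{"xyz":[0,0,0],"roll":0,"grip":50},{"xyz":[0,0,0],"roll":0,"grip":50},{"xyz":[0,0,0],"roll":0,"grip":50}]}}

```text
time_s: 6.45
position: [0.5095, 0.1639, 0.2099]
tcp_rot: [[-1.0, 0.019, -0.001], [0.019, 1.0, -0.0], [0.001, -0.0, -1.0]]
force: [0.5, -0.9, 0.7]
opening: 0.438
grasp_force: 0.0
```

>>> {"fn": "move_arm", "kwargs": {"increments": [{"xyz":[0,0,0],"roll":0,"grip":50},{"xyz":[0,0,-15],"roll":0,"grip":50},{"xyz":[0,0,-15],"roll":0,"grip":50},{"xyz":[0,0,-15],"roll":0,"grip":50},{"xyz":[0,0,0],"roll":0,"grip":50}]}}

```text
time_s: 6.87
position: [0.5117, 0.1643, 0.258]
tcp_rot: [[-1.0, 0.019, 0.006], [0.019, 1.0, 0.001], [-0.006, 0.001, -1.0]]
force: [0.6, 0.2, -0.7]
opening: 0.504
grasp_force: 0.0
```

>>> {"fn": "move_arm", "kwargs": {"increments": [{"xyz":[18,-36,0],"roll":0,"grip":50},{"xyz":[18,-36,0],"roll":0,"grip":50},{"xyz":[18,-36,0],"roll":0,"grip":50},{"xyz":[18,-36,0],"roll":0,"grip":50},{"xyz":[18,-36,0],"roll":0,"grip":50}]}}

```text
time_s: 7.28
position: [0.4149, -0.0152, 0.2547]
tcp_rot: [[-1.0, 0.018, -0.001], [0.018, 1.0, 0.0], [0.001, 0.0, -1.0]]
force: [0.3, -0.0, -0.8]
opening: 0.501
grasp_force: 0.0
```

>>> {"fn": "move_arm", "kwargs": {"increments": [{"xyz":[18,-36,0],"roll":0,"grip":50},{"xyz":[18,-36,0],"roll":0,"grip":50},{"xyz":[0,0,0],"roll":0,"grip":50},{"xyz":[0,0,0],"roll":0,"grip":50}]}}

```text
time_s: 7.62
position: [0.3781, -0.0873, 0.255]
tcp_rot: [[-1.0, 0.025, -0.001], [0.025, 1.0, 0.001], [0.001, 0.001, -1.0]]
force: [-0.0, 0.1, 0.0]
opening: 0.501
grasp_force: 0.0
```

```bash
python3 d.py pics/f.png
```

```text
7.6667 [ 0.3786 -0.086   0.255 ] cam [ 0.305 -0.084  0.416] [ 0.27 -0.01 -0.96]
handle 0.61 [0.499 0.15  0.119]
tin_center 0.96 [ 0.444 -0.088  0.048]
tin_center 0.92 [ 0.294 -0.188  0.014]
bar 0 0
```

View pics/f.png

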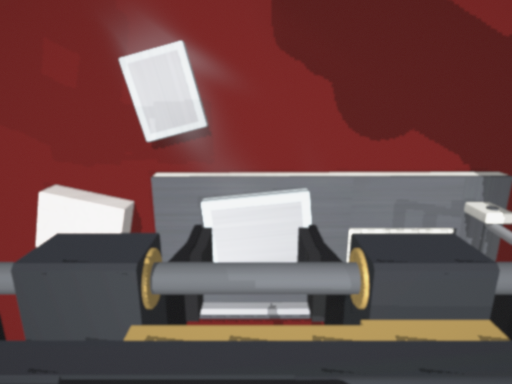

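The tin's near edge (201,200 to 309,190) is centred on the fingers, and the look-alike and pouches are clear. I descend beside the −x edge.

>>> {"fn": "move_arm", "kwargs": {"increments": [{"xyz":[0,0,40],"roll":0,"grip":50},{"xyz":[0,0,40],"roll":0,"grip":50},{"xyz":[0,0,40],"roll":0,"grip":50},{"xyz":[0,0,40],"roll":0,"grip":50},{"xyz":[0,0,40],"roll":0,"grip":50}]}}

```text
time_s: 8.18
position: [0.3802, -0.0839, 0.054]
tcp_rot: [[-1.0, 0.015, 0.002], [0.015, 1.0, -0.001], [-0.002, -0.001, -1.0]]
force: [0.5, -0.5, -0.2]
opening: 0.5
grasp_force: 0.0
```

>>> {"fn": "move_arm", "kwargs": {"increments": [{"xyz":[0,0,18],"roll":0,"grip":50},{"xyz":[0,0,0],"roll":0,"grip":50},{"xyz":[0,0,0],"roll":0,"grip":50}]}}

```text
time_s: 8.43
position: [0.3789, -0.0838, 0.0365]
tcp_rot: [[-1.0, 0.016, -0.003], [0.016, 1.0, 0.002], [0.003, 0.002, -1.0]]
force: [0.4, -0.9, 0.2]
opening: 0.498
grasp_force: 0.0
```

>>> {"fn": "move_arm", "kwargs": {"increments": [{"xyz":[-10,0,0],"roll":0,"grip":50},{"xyz":[-10,0,0],"roll":0,"grip":50},{"xyz":[-10,0,0],"roll":0,"grip":50},{"xyz":[-10,0,0],"roll":0,"grip":50},{"xyz":[-10,0,0],"roll":0,"grip":50}]}}

```text
time_s: 8.85
position: [0.4298, -0.0862, 0.0386]
tcp_rot: [[-1.0, 0.018, 0.0], [0.018, 1.0, -0.0], [-0.0, -0.0, -1.0]]
force: [-3.2, -0.1, 2.7]
opening: 0.497
grasp_force: 1.8
```

>>> {"fn": "move_arm", "kwargs": {"increments": [{"xyz":[-5,0,0],"roll":0,"grip":50},{"xyz":[-5,0,0],"roll":0,"grip":50},{"xyz":[-4,0,0],"roll":0,"grip":50},{"xyz":[0,0,0],"roll":0,"grip":50}]}}

```text
time_s: 9.18
position: [0.4441, -0.0869, 0.0375]
tcp_rot: [[-1.0, 0.019, 0.001], [0.019, 1.0, -0.001], [-0.001, -0.0, -1.0]]
force: [-0.6, 0.8, 1.0]
opening: 0.499
grasp_force: 0.3
```

>>> {"fn": "move_arm", "kwargs": {"increments": [{"xyz":[-3,0,0],"roll":0,"grip":50},{"xyz":[-3,0,0],"roll":0,"grip":50},{"xyz":[0,0,0],"roll":0,"grip":50}]}}

```text
time_s: 9.43
position: [0.4496, -0.087, 0.0374]
tcp_rot: [[-1.0, 0.019, 0.001], [0.019, 1.0, -0.0], [-0.001, -0.0, -1.0]]
force: [-1.2, 0.0, 0.7]
opening: 0.496
grasp_force: 0.9
```

>>> {"fn": "move_arm", "kwargs": {"increments": [{"xyz":[-2,0,0],"roll":0,"grip":50},{"xyz":[-2,0,0],"roll":0,"grip":50},{"xyz":[0,0,0],"roll":0,"grip":50}]}}

```text
time_s: 9.68
position: [0.454, -0.0872, 0.0374]
tcp_rot: [[-1.0, 0.019, 0.002], [0.019, 1.0, -0.001], [-0.002, -0.0, -1.0]]
force: [-1.9, 1.4, -1.4]
opening: 0.498
grasp_force: 0.6
```

>>> {"fn": "move_arm", "kwargs": {"increments": [{"xyz":[-2,0,0],"roll":0,"grip":50},{"xyz":[-2,0,0],"roll":0,"grip":50},{"xyz":[0,0,0],"roll":0,"grip":50}]}}

```text
time_s: 9.93
position: [0.455, -0.0865, 0.0374]
tcp_rot: [[-1.0, 0.019, -0.005], [0.019, 1.0, 0.001], [0.005, 0.001, -1.0]]
force: [-6.8, -2.5, 4.0]
opening: 0.502
grasp_force: 3.2
```

>>> {"fn": "move_arm", "kwargs": {"increments": [{"xyz":[-2,0,0],"roll":0,"grip":50},{"xyz":[0,0,0],"roll":0,"grip":50},{"xyz":[8,0,0],"roll":0,"grip":50},{"xyz":[15,0,0],"roll":0,"grip":50}]}}

```text
time_s: 10.27
position: [0.4393, -0.088, 0.0377]
tcp_rot: [[-1.0, 0.019, 0.007], [0.019, 1.0, -0.003], [-0.007, -0.003, -1.0]]
force: [0.1, 0.2, 0.9]
opening: 0.496
grasp_force: 0.0
```

>>> {"fn": "move_arm", "kwargs": {"increments": [{"xyz":[0,0,-41],"roll":0,"grip":50},{"xyz":[0,0,-41],"roll":0,"grip":50},{"xyz":[0,0,-41],"roll":0,"grip":50},{"xyz":[0,0,-41],"roll":0,"grip":50},{"xyz":[0,0,-20],"roll":0,"grip":50}]}}

```text
time_s: 10.68
position: [0.4394, -0.0878, 0.2263]
tcp_rot: [[-1.0, 0.019, 0.01], [0.019, 1.0, -0.004], [-0.011, -0.004, -1.0]]
force: [0.6, -0.9, 0.3]
opening: 0.499
grasp_force: 0.0
```

```bash
cat > g.py <<'E'
from h import *
print(np.round(bot.read_state()["joint_positions"],1))
for n in ["side","scene"]:
    im,P,_=cap(n); cv2.imwrite(f"pics/g_{n}.png",im[:,:,::-1])
    for r in bot.trace("tin_center",n)[:4]:
        q=P[r["mask"]]; q=q[~np.isnan(q[:,0])]; z=np.median(q[:,2]); q=q[abs(q[:,2]-z)<.006]
        b=cv2.minAreaRect((q[:,:2]*1000).astype(np.float32)); print(n,round(r["conf"],2),np.round(z,3),np.round(b[0],0),np.round(b[1],0),round(b[2],1))
E
python3 g.py
```

```text
[ -25.7   16.   106.6    0.    56.7 -114.6]
side 0.85 0.022 [ 769. -351.] [168. 132.] 67.9
side 0.78 0.046 [515. -91.] [125. 100.] 89.3
side 0.6 0.012 [ 299. -189.] [95. 81.] 12.9
scene 0.96 0.049 [516. -91.] [124. 101.] 88.1
scene 0.88 0.024 [ 772. -351.] [165. 128.] 67.4
scene 0.82 0.014 [ 301. -189.] [100.  73.] 13.2
```

>>> {"fn": "move_arm", "kwargs": {"increments": [{"xyz":[0,0,0],"roll":0.121,"grip":50},{"xyz":[0,0,0],"roll":0.121,"grip":50},{"xyz":[0,0,0],"roll":0.121,"grip":50},{"xyz":[0,0,0],"roll":0.121,"grip":50},{"xyz":[0,0,0],"roll":0.121,"grip":50}]}}

```text
time_s: 11.3
position: [0.4352, -0.0861, 0.2194]
tcp_rot: [[-0.808, 0.589, -0.003], [0.589, 0.808, 0.002], [0.004, -0.0, -1.0]]
force: [0.7, -0.5, -0.3]
opening: 0.495
grasp_force: 0.0
```

>>> {"fn": "move_arm", "kwargs": {"increments": [{"xyz":[0,0,0],"roll":0.121,"grip":50},{"xyz":[0,0,0],"roll":0.121,"grip":50},{"xyz":[0,0,0],"roll":0.121,"grip":50},{"xyz":[0,0,0],"roll":0.121,"grip":50},{"xyz":[0,0,0],"roll":0.121,"grip":50}]}}

```text
time_s: 11.72
position: [0.4351, -0.0861, 0.2193]
tcp_rot: [[-0.33, 0.944, -0.003], [0.944, 0.33, 0.002], [0.003, -0.003, -1.0]]
force: [1.0, -0.9, 0.3]
opening: 0.498
grasp_force: 0.0
```

>>> {"fn": "move_arm", "kwargs": {"increments": [{"xyz":[0,0,0],"roll":0.121,"grip":50},{"xyz":[0,0,0],"roll":0.121,"grip":50},{"xyz":[0,0,0],"roll":0.121,"grip":50},{"xyz":[-32,24,0],"roll":0,"grip":50},{"xyz":[-32,24,0],"roll":0,"grip":50}]}}

```text
time_s: 12.13
position: [0.481, -0.15, 0.2191]
tcp_rot: [[0.019, 1.0, -0.005], [1.0, -0.019, 0.003], [0.003, -0.005, -1.0]]
force: [2.6, -0.3, 1.1]
opening: 0.502
grasp_force: 0.0
```

>>> {"fn": "move_arm", "kwargs": {"increments": [{"xyz":[-33,24,0],"roll":0,"grip":50},{"xyz":[0,0,0],"roll":0,"grip":50},{"xyz":[0,0,0],"roll":0,"grip":50}]}}

```text
time_s: 12.38
position: [0.5063, -0.1865, 0.2188]
tcp_rot: [[0.023, 1.0, -0.002], [1.0, -0.023, 0.002], [0.002, -0.002, -1.0]]
force: [-1.0, -0.1, 0.3]
opening: 0.5
grasp_force: 0.0
```

>>> {"fn": "move_arm", "kwargs": {"increments": [{"xyz":[0,4,37],"roll":0,"grip":50},{"xyz":[0,0,37],"roll":0,"grip":50},{"xyz":[0,0,37],"roll":0,"grip":50},{"xyz":[0,0,37],"roll":0,"grip":50},{"xyz":[0,0,35],"roll":0,"grip":50}]}}

```text
time_s: 12.8
position: [0.5077, -0.1829, 0.0357]
tcp_rot: [[0.02, 1.0, -0.003], [1.0, -0.02, 0.002], [0.002, -0.003, -1.0]]
force: [0.0, -0.3, 0.1]
opening: 0.502
grasp_force: 0.0
```

>>> {"fn": "move_arm", "kwargs": {"increments": [{"xyz":[8,0,0],"roll":0,"grip":50},{"xyz":[8,0,0],"roll":0,"grip":50},{"xyz":[8,0,0],"roll":0,"grip":50},{"xyz":[8,0,0],"roll":0,"grip":50},{"xyz":[8,0,0],"roll":0,"grip":50}]}}

```text
time_s: 13.22
position: [0.5105, -0.144, 0.0394]
tcp_rot: [[0.02, 1.0, 0.0], [1.0, -0.02, -0.001], [-0.001, 0.0, -1.0]]
force: [-0.3, -2.0, -0.7]
opening: 0.501
grasp_force: 0.9
```

>>> {"fn": "move_arm", "kwargs": {"increments": [{"xyz":[8,0,0],"roll":0,"grip":50},{"xyz":[8,0,0],"roll":0,"grip":50},{"xyz":[8,0,0],"roll":0,"grip":50},{"xyz":[8,0,0],"roll":0,"grip":50},{"xyz":[8,0,0],"roll":0,"grip":50}]}}

```text
time_s: 13.63
position: [0.5116, -0.1052, 0.0394]
tcp_rot: [[0.02, 1.0, 0.0], [1.0, -0.02, -0.002], [-0.002, 0.001, -1.0]]
force: [-3.6, -5.0, 3.4]
opening: 0.497
grasp_force: 2.8
```

>>> {"fn": "move_arm", "kwargs": {"increments": [{"xyz":[8,0,2],"roll":0,"grip":50},{"xyz":[8,0,2],"roll":0,"grip":50},{"xyz":[8,0,0],"roll":0,"grip":50},{"xyz":[8,0,0],"roll":0,"grip":50},{"xyz":[0,0,0],"roll":0,"grip":50}]}}

```text
time_s: 14.05
position: [0.5121, -0.0711, 0.0346]
tcp_rot: [[0.02, 1.0, -0.0], [1.0, -0.02, 0.001], [0.001, -0.0, -1.0]]
force: [0.5, -0.7, -0.6]
opening: 0.501
grasp_force: 0.0
```

>>> {"fn": "move_arm", "kwargs": {"increments": [{"xyz":[8,0,0],"roll":0,"grip":50},{"xyz":[8,0,0],"roll":0,"grip":50},{"xyz":[8,0,0],"roll":0,"grip":50},{"xyz":[8,0,0],"roll":0,"grip":50},{"xyz":[0,0,0],"roll":0,"grip":50}]}}

```text
time_s: 14.47
position: [0.512, -0.039, 0.0342]
tcp_rot: [[0.02, 1.0, -0.002], [1.0, -0.02, 0.001], [0.001, -0.002, -1.0]]
force: [-0.2, -0.0, -0.0]
opening: 0.501
grasp_force: 0.0
```

>>> {"fn": "move_arm", "kwargs": {"increments": [{"xyz":[8,0,0],"roll":0,"grip":50},{"xyz":[8,0,0],"roll":0,"grip":50},{"xyz":[6,0,0],"roll":0,"grip":50},{"xyz":[0,0,0],"roll":0,"grip":50},{"xyz":[0,0,0],"roll":0,"grip":50}]}}

```text
time_s: 14.88
position: [0.5132, -0.0184, 0.0343]
tcp_rot: [[0.02, 1.0, -0.001], [1.0, -0.02, 0.0], [0.0, -0.001, -1.0]]
force: [-0.3, -0.0, 0.0]
opening: 0.498
grasp_force: 0.0
```

>>> {"fn": "move_arm", "kwargs": {"increments": [{"xyz":[6,0,0],"roll":0,"grip":50},{"xyz":[6,0,0],"roll":0,"grip":50},{"xyz":[6,0,0],"roll":0,"grip":50},{"xyz":[6,0,0],"roll":0,"grip":50},{"xyz":[0,0,0],"roll":0,"grip":50}]}}

```text
time_s: 15.3
position: [0.5136, 0.0062, 0.0344]
tcp_rot: [[0.02, 1.0, -0.001], [1.0, -0.02, 0.001], [0.001, -0.001, -1.0]]
force: [0.6, 0.5, -0.2]
opening: 0.501
grasp_force: 0.0
```

```bash
python3 g.py; python3 -c "
import cv2,numpy as np
a=cv2.imread('pics/g_side.png');b=cv2.imread('pics/g_scene.png')
cv2.imwrite('pics/g2.png',np.hstack([cv2.resize(a[170:340,160:360],(400,340)),cv2.resize(b[130:240,170:370],(400,340))]))"
```

```text
[-11.8  39.6 106.    0.   34.4 -10.7]
side 0.79 0.043 [516.  79.] [128.  96.] 89.0
side 0.77 0.022 [ 769. -351.] [167. 132.] 66.6
side 0.69 0.076 [693. 121.] [63. 37.] 39.3
side 0.68 0.012 [ 316. -186.] [61. 78.] 12.9
scene 0.94 0.014 [ 302. -189.] [98. 74.] 13.0
scene 0.82 0.045 [519.  79.] [ 97. 125.] 0.7
scene 0.73 0.024 [ 772. -351.] [165. 128.] 67.5
```

View pics/g2.png

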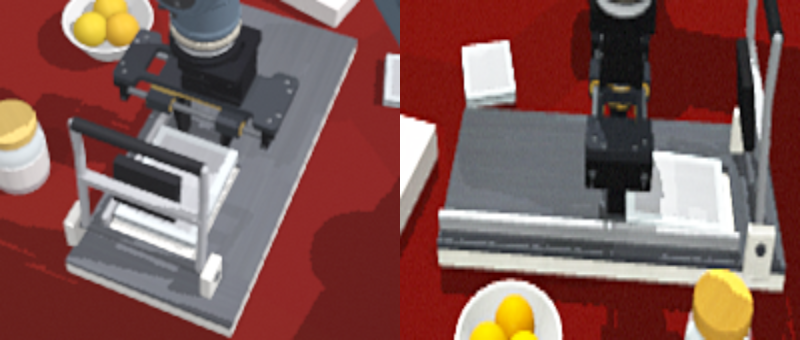

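The tin is nose-down in the pocket, with about 10 mm to go (white floor still shows ahead of it). I keep pushing in small steps.

>>> {"fn": "move_arm", "kwargs": {"increments": [{"xyz":[3,0,0],"roll":0,"grip":50},{"xyz":[3,0,0],"roll":0,"grip":50},{"xyz":[0,0,0],"roll":0,"grip":50}]}}

```text
time_s: 15.75
position: [0.5142, 0.0111, 0.0344]
tcp_rot: [[0.021, 1.0, 0.0], [1.0, -0.021, 0.0], [0.0, 0.0, -1.0]]
force: [0.2, -0.5, 0.8]
opening: 0.495
grasp_force: 0.1
```

>>> {"fn": "move_arm", "kwargs": {"increments": [{"xyz":[2,0,0],"roll":0,"grip":50},{"xyz":[2,0,0],"roll":0,"grip":50},{"xyz":[0,0,0],"roll":0,"grip":50}]}}

```text
time_s: 16.0
position: [0.5142, 0.0151, 0.0344]
tcp_rot: [[0.021, 1.0, -0.0], [1.0, -0.021, 0.0], [0.0, -0.0, -1.0]]
force: [0.2, -0.5, 0.4]
opening: 0.502
grasp_force: 0.1
```

>>> {"fn": "move_arm", "kwargs": {"increments": [{"xyz":[1.5,0,0],"roll":0,"grip":50},{"xyz":[0,0,0],"roll":0,"grip":50}]}}

```text
time_s: 16.17
position: [0.5142, 0.0165, 0.0344]
tcp_rot: [[0.021, 1.0, -0.0], [1.0, -0.021, 0.0], [0.0, -0.0, -1.0]]
force: [0.5, -0.9, 0.5]
opening: 0.503
grasp_force: 0.3
```

```bash
python3 g.py; python3 -c "
import cv2,numpy as np
a=cv2.imread('pics/g_side.png');b=cv2.imread('pics/g_scene.png')
cv2.imwrite('pics/g3.png',np.hstack([cv2.resize(a[170:340,160:360],(400,340)),cv2.resize(b[130:240,170:370],(400,340))]))"
```

```text
[-10.6  39.6 105.9   0.   34.5  -9.4]
side 0.92 0.012 [ 317. -184.] [58. 77.] 13.4
side 0.88 0.022 [ 769. -351.] [167. 132.] 67.7
side 0.87 0.039 [516.  88.] [127.  96.] 88.7
side 0.68 0.029 [495.  -2.] [423. 199.] 88.4
scene 0.9 0.014 [ 301. -189.] [99. 74.] 12.2
scene 0.86 0.024 [ 771. -352.] [168. 128.] 67.4
scene 0.8 0.042 [519.  90.] [124.  99.] 87.4
```

View pics/g3.png

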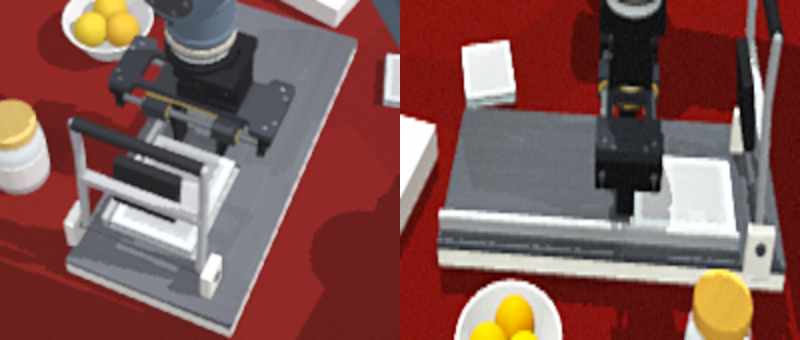

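The tin's top is now near 41 mm, so it looks about seated. I nudge it once more, back off and check the tilt.

>>> {"fn": "move_arm", "kwargs": {"increments": [{"xyz":[1.5,0,0],"roll":0,"grip":50},{"xyz":[0,0,0],"roll":0,"grip":50},{"xyz":[0,0,0],"roll":0,"grip":50}]}}

```text
time_s: 16.62
position: [0.5143, 0.0178, 0.0345]
tcp_rot: [[0.021, 1.0, 0.0], [1.0, -0.021, -0.0], [-0.0, 0.0, -1.0]]
force: [-0.3, -1.4, -0.2]
opening: 0.497
grasp_force: 0.5
```

>>> {"fn": "move_arm", "kwargs": {"increments": [{"xyz":[-10,0,0],"roll":0,"grip":50},{"xyz":[-20,0,0],"roll":0,"grip":50},{"xyz":[-20,0,-35],"roll":0,"grip":50},{"xyz":[-20,0,-40],"roll":0,"grip":50},{"xyz":[0,0,-40],"roll":0,"grip":50}]}}

```text
time_s: 17.03
position: [0.5123, -0.054, 0.1467]
tcp_rot: [[0.024, 1.0, -0.003], [1.0, -0.024, 0.0], [-0.0, -0.003, -1.0]]
force: [0.3, 0.1, -0.3]
opening: 0.501
grasp_force: 0.0
```

```bash
cat > k.py <<'E'
from h import *
for n in ["side","scene","wrist"]:
    im,P,_=cap(n)
    for r in bot.trace("tin_center",n)[:5]:
        m=cv2.erode(r["mask"].astype(np.uint8),np.ones((3,3)))>0; q=P[m]; q=q[~np.isnan(q[:,0])]
        q=q[(abs(q[:,0]-.513)<.06)&(abs(q[:,1]-.085)<.08)&(abs(q[:,2]-.042)<.009)]
        if len(q)<150: continue
        A=np.c_[q[:,:2]-q[:,:2].mean(0),np.ones(len(q))]; c=np.linalg.lstsq(A,q[:,2],rcond=None)[0]
        b=cv2.minAreaRect((q[:,:2]*1000).astype(np.float32)); print(n,len(q),"slope",c.round(4),b)
    # deck slope/level reference
    d=P[(abs(P[...,0]-.43)<.02)&(abs(P[...,1]+.02)<.15)&(abs(P[...,2]-.03)<.008)]
    print(n,"deck z",np.median(d[:,2]) if len(d) else None)
    cv2.imwrite(f"pics/k_{n}.png",im[:,:,::-1])
E
python3 k.py
```

```text
side 804 slope [ 0.0081 -0.0065  0.0392] ((514.9755249023438, 90.6265869140625), (123.81039428710938, 93.19348907470703), 88.65806579589844)
side deck z 0.02837852530846119
scene 945 slope [ 0.0014 -0.0008  0.0419] ((518.64013671875, 91.13182067871094), (117.35855865478516, 87.12992858886719), 88.33631896972656)
scene deck z 0.030401798641217226
wrist 10822 slope [0.0001 0.0065 0.0406] ((517.262451171875, 59.99653625488281), (57.0750846862793, 94.2472915649414), 88.7275390625)
wrist deck z 0.029205766902398123
```

The tin is seated: its top is 11 mm above the deck and flat. I go up, roll back and return over the bar.

>>> {"fn": "move_arm", "kwargs": {"increments": [{"xyz":[0,0,-40],"roll":0,"grip":50},{"xyz":[0,0,-40],"roll":0,"grip":50},{"xyz":[0,0,-40],"roll":-0.121,"grip":50},{"xyz":[0,0,0],"roll":-0.121,"grip":50},{"xyz":[0,0,0],"roll":-0.121,"grip":50}]}}

```text
time_s: 17.75
position: [0.5137, -0.0507, 0.2676]
tcp_rot: [[-0.342, 0.94, 0.002], [0.94, 0.342, -0.001], [-0.001, 0.002, -1.0]]
force: [-0.3, 0.4, 0.5]
opening: 0.501
grasp_force: 0.0
```

>>> {"fn": "move_arm", "kwargs": {"increments": [{"xyz":[0,0,0],"roll":-0.121,"grip":50},{"xyz":[0,0,0],"roll":-0.121,"grip":50},{"xyz":[0,0,0],"roll":-0.121,"grip":50},{"xyz":[0,0,0],"roll":-0.121,"grip":50},{"xyz":[0,0,0],"roll":-0.121,"grip":50}]}}

```text
time_s: 18.17
position: [0.5116, -0.0501, 0.2644]
tcp_rot: [[-0.816, 0.579, -0.005], [0.579, 0.816, 0.002], [0.005, -0.001, -1.0]]
force: [-0.3, -0.9, 0.1]
opening: 0.498
grasp_force: 0.0
```

>>> {"fn": "move_arm", "kwargs": {"increments": [{"xyz":[0,0,0],"roll":-0.121,"grip":50},{"xyz":[0,0,0],"roll":-0.121,"grip":50},{"xyz":[0,0,0],"roll":-0.121,"grip":50},{"xyz":[0,0,0],"roll":-0.121,"grip":50},{"xyz":[0,0,0],"roll":-0.121,"grip":50}]}}

```text
time_s: 18.58
position: [0.5116, -0.0501, 0.2644]
tcp_rot: [[-1.0, 0.012, -0.005], [0.012, 1.0, 0.002], [0.005, 0.002, -1.0]]
force: [0.1, 0.5, -0.9]
opening: 0.502
grasp_force: 0.0
```

>>> {"fn": "move_arm", "kwargs": {"increments": [{"xyz":[0,36,0],"roll":0,"grip":50},{"xyz":[0,36,0],"roll":0,"grip":50},{"xyz":[0,36,0],"roll":0,"grip":50},{"xyz":[0,36,0],"roll":0,"grip":50},{"xyz":[0,36,0],"roll":0,"grip":50}]}}

```text
time_s: 19.0
position: [0.5147, 0.131, 0.2643]
tcp_rot: [[-1.0, 0.019, -0.005], [0.019, 1.0, -0.0], [0.005, -0.0, -1.0]]
force: [0.5, 0.5, 0.2]
opening: 0.506
grasp_force: 0.0
```

>>> {"fn": "move_arm", "kwargs": {"increments": [{"xyz":[0,36,0],"roll":0,"grip":50},{"xyz":[0,0,0],"roll":0,"grip":60},{"xyz":[0,0,0],"roll":0,"grip":60}]}}

```text
time_s: 19.25
position: [0.5154, 0.167, 0.2645]
tcp_rot: [[-1.0, 0.014, -0.004], [0.014, 1.0, -0.001], [0.004, -0.001, -1.0]]
force: [0.4, 0.3, -0.4]
opening: 0.562
grasp_force: 0.0
```

>>> {"fn": "move_arm", "kwargs": {"increments": [{"xyz":[0,-2,18],"roll":0,"grip":60},{"xyz":[0,0,18],"roll":0,"grip":60},{"xyz":[0,0,17],"roll":0,"grip":60},{"xyz":[0,0,0],"roll":0,"grip":60}]}}

```text
time_s: 19.58
position: [0.5137, 0.1614, 0.2094]
tcp_rot: [[-1.0, 0.02, -0.01], [0.02, 1.0, -0.002], [0.01, -0.002, -1.0]]
force: [-0.8, -0.1, 0.1]
opening: 0.597
grasp_force: 0.0
```

>>> {"fn": "move_arm", "kwargs": {"increments": [{"xyz":[0,0,0],"roll":0,"grip":0},{"xyz":[0,0,0],"roll":0,"grip":0},{"xyz":[0,0,0],"roll":0,"grip":0},{"xyz":[0,0,0],"roll":0,"grip":0},{"xyz":[0,0,0],"roll":0,"grip":0}]}}

```text
time_s: 20.0
position: [0.5173, 0.1631, 0.2146]
tcp_rot: [[-1.0, 0.019, 0.002], [0.019, 1.0, 0.0], [-0.002, 0.0, -1.0]]
force: [-0.1, 0.6, -0.9]
opening: 0.309
grasp_force: 0.0
```

>>> {"fn": "move_arm", "kwargs": {"increments": [{"xyz":[0,0,0],"roll":0,"grip":0},{"xyz":[0,0,0],"roll":0,"grip":0},{"xyz":[0,0,0],"roll":0,"grip":0},{"xyz":[0,0,0],"roll":0,"grip":0}]}}

```text
time_s: 20.33
position: [0.517, 0.1636, 0.2142]
tcp_rot: [[-1.0, 0.019, 0.001], [0.019, 1.0, 0.001], [-0.001, 0.001, -1.0]]
force: [-0.7, 1.8, 2.6]
opening: 0.148
grasp_force: 30.0
```

>>> {"fn": "move_arm", "kwargs": {"increments": [{"xyz":[0,-17,1.8],"roll":0,"grip":0},{"xyz":[0,-16.7,3.4],"roll":0,"grip":0},{"xyz":[0,-16.3,5.2],"roll":0,"grip":0},{"xyz":[0,-15.7,6.7],"roll":0,"grip":0},{"xyz":[0,-15,8.2],"roll":0,"grip":0}]}}

```text
time_s: 20.75
position: [0.5148, 0.083, 0.1885]
tcp_rot: [[-1.0, 0.019, -0.0], [0.019, 1.0, 0.002], [0.0, 0.002, -1.0]]
force: [0.8, 3.5, -0.1]
opening: 0.154
grasp_force: 30.0
```

>>> {"fn": "move_arm", "kwargs": {"increments": [{"xyz":[0,-14.1,9.7],"roll":0,"grip":0},{"xyz":[0,-13,11.1],"roll":0,"grip":0},{"xyz":[0,-11.9,12.3],"roll":0,"grip":0},{"xyz":[0,-10.5,13.4],"roll":0,"grip":0},{"xyz":[0,0,0],"roll":0,"grip":0}]}}

```text
time_s: 21.17
position: [0.5133, 0.0321, 0.1399]
tcp_rot: [[-1.0, 0.021, -0.004], [0.021, 1.0, 0.001], [0.004, 0.001, -1.0]]
force: [-0.2, 1.0, -1.9]
opening: 0.154
grasp_force: 30.0
```

>>> {"fn": "move_arm", "kwargs": {"increments": [{"xyz":[0,-9.2,14.4],"roll":0,"grip":0},{"xyz":[0,-7.7,15.3],"roll":0,"grip":0},{"xyz":[0,-6.1,16],"roll":0,"grip":0},{"xyz":[0,-4.6,16.4],"roll":0,"grip":0},{"xyz":[0,0,0],"roll":0,"grip":0}]}}

```text
time_s: 21.58
position: [0.5125, 0.006, 0.0779]
tcp_rot: [[-1.0, 0.02, -0.004], [0.02, 1.0, 0.002], [0.004, 0.002, -1.0]]
force: [0.0, 3.2, -3.5]
opening: 0.146
grasp_force: 30.0
```

>>> {"fn": "move_arm", "kwargs": {"increments": [{"xyz":[0,-2,8],"roll":0,"grip":0},{"xyz":[0,-1,7],"roll":0,"grip":0},{"xyz":[0,0,2],"roll":0,"grip":0},{"xyz":[0,0,0],"roll":0,"grip":0}]}}

```text
time_s: 21.92
position: [0.5125, 0.0038, 0.0644]
tcp_rot: [[-1.0, 0.018, -0.003], [0.018, 1.0, 0.001], [0.003, 0.001, -1.0]]
force: [-2.9, 4.4, 6.9]
opening: 0.155
grasp_force: 30.0
```

>>> {"fn": "move_arm", "kwargs": {"increments": [{"xyz":[0,0,3],"roll":0,"grip":0},{"xyz":[0,0,0],"roll":0,"grip":0},{"xyz":[0,0,0],"roll":0,"grip":0}]}}

```text
time_s: 22.17
position: [0.5129, 0.0038, 0.0635]
tcp_rot: [[-1.0, 0.018, -0.001], [0.018, 1.0, 0.0], [0.001, 0.0, -1.0]]
force: [-6.1, 5.3, 23.0]
opening: 0.152
grasp_force: 30.0
```

>>> {"fn": "move_arm", "kwargs": {"increments": [{"xyz":[0,0,0],"roll":0,"grip":60},{"xyz":[0,0,0],"roll":0,"grip":60},{"xyz":[0,0,0],"roll":0,"grip":60},{"xyz":[0,0,0],"roll":0,"grip":60},{"xyz":[0,0,0],"roll":0,"grip":60}]}}

```text
time_s: 22.58
position: [0.5142, 0.0022, 0.0599]
tcp_rot: [[-1.0, 0.018, 0.0], [0.018, 1.0, -0.0], [-0.0, -0.0, -1.0]]
force: [-0.2, 0.3, -0.3]
opening: 0.442
grasp_force: 0.0
```

>>> {"fn": "move_arm", "kwargs": {"increments": [{"xyz":[0,0,0],"roll":0,"grip":60},{"xyz":[0,0,-20],"roll":0,"grip":60},{"xyz":[0,0,-30],"roll":0,"grip":60},{"xyz":[0,0,-40],"roll":0,"grip":60},{"xyz":[0,0,-40],"roll":0,"grip":60}]}}

```text
time_s: 23.0
position: [0.5127, 0.0024, 0.1901]
tcp_rot: [[-1.0, 0.019, -0.004], [0.019, 1.0, 0.001], [0.004, 0.001, -1.0]]
force: [0.8, -0.4, 0.1]
opening: 0.596
grasp_force: 0.0
```

>>> {"fn": "move_arm", "kwargs": {"increments": [{"xyz":[0,-40,0],"roll":0,"grip":60},{"xyz":[0,-40,0],"roll":0,"grip":60},{"xyz":[0,-40,0],"roll":0,"grip":60},{"xyz":[0,0,0],"roll":0,"grip":60},{"xyz":[0,0,0],"roll":0,"grip":60}]}}

```text
time_s: 23.42
position: [0.5115, -0.1197, 0.1896]
tcp_rot: [[-1.0, 0.023, -0.0], [0.023, 1.0, 0.0], [0.0, 0.0, -1.0]]
force: [0.5, -0.2, -0.8]
opening: 0.596
grasp_force: 0.0
```

```bash
python3 k.py; python3 -c "
import cv2,numpy as np
a=cv2.imread('pics/k_side.png');b=cv2.imread('pics/k_scene.png')
cv2.imwrite('pics/k2.png',np.hstack([cv2.resize(a[170:340,160:360],(400,340)),cv2.resize(b[130:240,170:370],(400,340))]))"
```

```text
side 996 slope [-0.0016 -0.007   0.0392] ((515.8995971679688, 90.33085632324219), (124.63401794433594, 93.97860717773438), 88.96273803710938)
side deck z 0.028359604652647308
scene 289 slope [0.0037 0.0011 0.0419] ((512.2337646484375, 90.93020629882812), (116.52362823486328, 73.236572265625), 88.21939086914062)
scene deck z 0.030447332053784804
wrist 4177 slope [ 0.0019 -0.0007  0.0406] ((517.1417236328125, 82.10985565185547), (105.0606918334961, 94.43476104736328), 88.9557876586914)
wrist deck z 0.02933027799775423
```

View pics/k2.png

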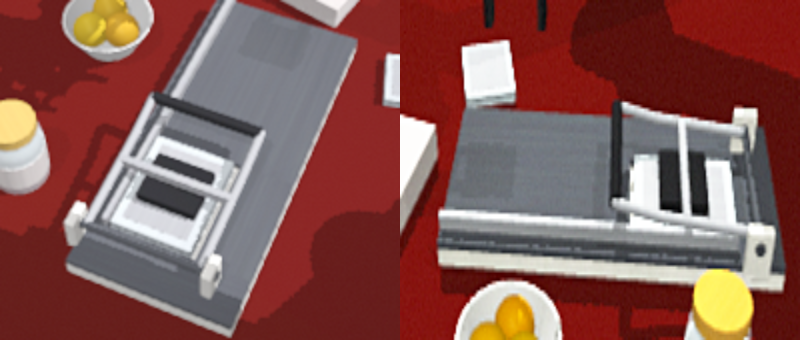

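The arch is fully down over the flat, seated tin, the arm is clear and the bystanders haven't moved, so I'm handing in.

```bash
python3 -c "
from rig import bot
print(bot.hand_in())"
```

```text
the job is handed in; nothing more can be done
None
```

The job is handed in at about 23 s of the 72: the tin measured flat in the nest, the arch is down against its stop and released, the arm is clear, and the last picture showed no bystander moved; no verdict was returned.

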